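# Post the spent cassette through the chute flap

### The job

Two filter cassettes wait on the shelf of the disposal chute, each in its own lane in front of a hanging flap. Push the square one along its lane with the fingertips, through its flap, until it drops into the catch bin, then draw the fingers back so that the flap hangs shut again. Slide it, do not grasp, lift or flick it, and leave the round cassette, its flap and the bottle, beaker and jar beside the chute as they are.

Things in the scene. Friction and masses are not known exactly. Their poses are not given: they have to be found in the camera images.
- chute: Steel chute fixed on the bench. Origin on the bench, midway between the two lanes, below the line of the flaps; x runs along the lanes from the feed end through the flaps to the bin, y left, z up. Flat feed shelf, top 90 mm above the bench, from x = -200 to x = +8 mm, where things tip off into the bin. Lanes open at the feed end and above.
- mouth_left (a point): Point on the shelf top (90 mm above the bench), in the middle of the left lane (chute y = +45 mm), below its flap's hinge (chute x = 0); axes as the chute's. The lane is 74 mm wide, between rails 10 mm high.
- mouth_right (a point): The same point of the right lane (chute y = -45 mm), lane as the left.
- rod (a point): Middle of the hinge rod that carries both flaps, 144 mm above the bench, 54 mm above the shelf; the rod is 8 mm thick and runs along the chute's y, on three posts 12 mm thick along x at y = 0 and +-88 mm, tops at 150 mm.
- bin (a point): Centre of the inner floor of the open-topped grey catch bin, 5 mm above the bench; bin 150 mm along x (chute x = 8 to 158 mm) by 188 mm, walls 75 mm high, 5 mm thick.
- flap_left (a joint): Swing of the left lane's flap, rad: 0 hangs shut, grows as its lower edge swings away towards the bin, at most 1.5. Aluminium plate 70 mm wide, 3 mm thick, about 50 g, hung from the hinge rod, lower edge 5 mm above the shelf; swings freely and falls shut by its own weight.
- flap_right (a joint): The same for the right lane's flap.
- cassette: The square filter cassette: a flat square white plastic block with a grey seam, 62 x 62 mm and 24 mm high, 60 to 130 g, flat on the shelf in either lane, within about 4 degrees of square to it, its leading side 20 to 60 mm short of the flap. Origin at the centre of its underside, x along the lane. It tips off the shelf's end once its centre is past it.
- capsule: The round filter cassette, to be left alone: white plastic disc 62 mm in diameter, 24 mm high, in the other lane. Origin at the centre of its underside.
- reagent: Amber glass bottle, 64 mm in diameter, 140 mm high, standing beside the chute to its left. Origin at the centre of its underside.
- beaker: Open glass beaker, 72 mm in diameter, 90 mm high, standing beside the chute to its right. Origin at the centre of its underside.
- jar: Small clear jar, 52 mm in diameter, 70 mm high, standing near the beaker. Origin at the centre of its underside.
Things that resemble listed ones, but are neither listed nor needed, are in the scene too. What is shaped like the cassette but pink or purple is not meant.

How it is judged:
On the way, in this order (a step that is already met when the one before it is completed fails the run):
1. the square cassette, still on the shelf, has pushed its own flap open (x of cassette in the frame of chute above -0.028 m and z of cassette in the frame of chute above 0.07 m and ((y of cassette in the frame of chute above 0 m and value of joint flap_left above 0.3 rad) or (y of cassette in the frame of chute below 0 m and value of joint flap_right above 0.3 rad))), for 0.05 s.
2. the square cassette has dropped into the catch bin (x of cassette in the frame of chute above 0.008 m and z of cassette in the frame of chute below 0.065 m), for 0.2 s.
At the end, for the whole second after the job is handed in: The square cassette lies at rest in the catch bin (its origin inside the bin walls and less than 65 mm above the bench), both flaps hang shut (within 0.08 rad), the round cassette is within 15 mm and the bottle, beaker and jar within 30 mm of where they stood (all of step 2 and x of cassette in the frame of chute below 0.158 m and y of cassette in the frame of chute between -0.094 and 0.094 m and linear speed of cassette below 0.02 m/s and value of joint each of flap_left, flap_right below 0.08 rad and distance of capsule from where it was at the start of the episode below 0.015 m and distance of each of reagent, beaker, jar from where it was at the start of the episode below 0.03 m); the robot touches nothing.
It fails at once if the square cassette was lifted (more than 25 mm above the shelf) (z of cassette in the frame of chute above 0.115 m).
It fails at once if the square cassette was flicked (faster than 0.5 m/s on the shelf) (x of cassette in the frame of chute below -0.01 m and z of cassette in the frame of chute above 0.08 m and linear speed of cassette above 0.5 m/s).
It fails at once if the round cassette was moved (distance of capsule from where it was at the start of the episode above 0.015 m).
It fails at once if the other lane's flap was pushed open ((y of cassette in the frame of chute above 0 m and value of joint flap_right above 0.3 rad and x of cassette in the frame of chute below 0 m) or (y of cassette in the frame of chute below 0 m and value of joint flap_left above 0.3 rad and x of cassette in the frame of chute below 0 m)).
It fails at once if the bottle, beaker or jar was shifted more than 30 mm or knocked over (distance of any of reagent, beaker, jar from where it was at the start of the episode above 0.03 m or angle between any of reagent, beaker, jar's own z axis and vertical above 0.3 rad).
It also fails if it takes over 38 s, if anything falls off the work surface, if the arm or the gripper's body presses on something with over 40 N, if the wrist force passes 120 N, or if a joint passes its speed limit or range.

### The arm

A 6-joint arm with a two-finger parallel gripper is mounted at the origin on the work surface. World frame = base frame: x ahead of the robot, y to its left, z up, the work surface at z = 0. Lengths are in m, angles in rad, forces in N, time in s.
With the tool pointing down it reaches from about 0.3 to 0.875 m from the base axis. Payload 6.4 kg.
Tool frame: the origin (TCP) lies between the finger pads; the fingertips stand 25 mm ahead of it and the grasp point (between the pads) lies 6 mm ahead of it; z points along the fingers, y is the line along which they close (so a half turn about z gives the same grasp; the last joint's range is limited). The gripper opens to 85 mm and grips with 20 to 120 N. Pads are 22 mm wide; open, the fingers measure 114 mm over their backs; the gripper's body (76 mm by 85 mm) begins 54 mm behind the grasp point. The pads swing forward as they close: fully open they stand 13 mm farther back than shut.
Start: joints at [1.092, 0.181, 1.607, -0, 1.354, -0.206], TCP at [0.155, 0.554, 0.235] pointing down, gripper open.
Joint ranges: [-2.99, 2.99], [-0.89, 2.07], [0.3, 2.58], [-1.14, 4.28], [0, 2.63], [-3.12, 3.12]. Speed limits (rad/s): [2.57, 2.57, 3.01, 3.14, 3.14, 3.14].

### API

Orientations are given as a unit quaternion [w, x, y, z].
In Python, from bench import ctrl gives the robot as it stands.
- The arm moves only by the tool servo_tool, never from a script. Its argument "series" is text: rows parted by semicolons, each of 7 numbers parted by spaces: the gripper command: -1 is fully open, 1 is shut, values between are in proportion, then the shift along the tool's x, y, z in m, then the turn, a rotation vector about the tool's x, y, z in degrees. A call has 1 to 12 rows; each row is the pose to reach, as a shift and turn from the pose commanded when the call began, along the tool's axes at that moment; what a row does not reach only later rows make up. A row lasts 1/12 s, in which the tool goes at most 41.7 mm and 7.16 degrees, less where a joint would pass 70% of its speed; a pose out of reach is approached as far as the arm can. A call with a gripper value outside its range is refused whole. The fingers move at their own pace and stop on an object; the grip force is fixed at half the most. Time passes only in rows, so rows that repeat a pose let the fingers close. It gives the time, the measured TCP pose, the force, the opening and the grip force at its end, in the units of the state.
- ctrl.get_obs(): the state, without advancing time (a new reading comes with each control period).
- ctrl.camera(name): name is "scene" or "top" or "wrist"; returns a dict with "img" (400x640x3 uint8, red, green, blue), "z_map" (400x640 float32, m along the optical axis (not along the pixel's ray), 0 where there is no reading), "fovy" (degrees; the focal length in pixels is half the picture's height over the tangent of half this angle, whatever the lens; pixels are square), "cx", "cy" (the principal point, pixels), "extrinsics" (4x4, takes a point from camera to world coordinates); the wrist camera has in their place "T_tool_cam" (4x4, takes a point from camera to tool coordinates, whose origin is the TCP and whose axes are the flange's). Camera axes: x right, y down, z forward; pixel columns grow to the right and rows downward; lengths in m; the calibration is good to about 2 mm. The wrist camera is an equidistant fisheye: a pixel r from the principal point sees the ray r / f radians off the axis. A picture is of the moment at which its call begins: read the wrist's pose just before it.
- ctrl.hand_in(): hands the job in; it is judged then, once.
The state is a dict: "time_s": time; "q": joint angles; "dq": joint speeds; "joint_efforts": joint torques, N m; "eef_pos": TCP position; "eef_rot": TCP orientation; "wrist_force": force on the tool from outside, world axes, zero at the start; "torque": the same for the moment, N m; "opening": opening from 0.0 (shut) to 1.0 (fully open); "grasp_force": force on a finger pad.
Only numpy, scipy, OpenCV 4.12 (cv2) and the standard library are available. Lean on these libraries where they do the work, as an engineer would, in place of code of your own. Each camera call takes 0.05 s, during which the arm holds its last target. There are 200 camera calls.

## Working session

There is one attempt and no reset: what is moved stays moved. The work goes in short steps, Python scripts to look and compute and a tool call to move; the robot and the scene stay as the last step left them, time stands still between calls to the robot, and variables do not carry over. Pictures are saved under pics/ and viewed, at most 10 in all, crops included, and the job is handed in when it is done.

Besides the shell and the picture viewer there is one more tool, called by a JSON object that holds its "op" and its "data". servo_tool: Moves the arm, as the interface text tells. Its arguments: {"type":"object","properties":{"series":{"type":"string"}},"required":["series"]}

```bash
mkdir -p pics; cat > h.py <<'E'
import numpy as np, cv2
from bench import ctrl
def cam(n):
    c=ctrl.camera(n); np.savez(f'{n}.npz',**{k:v for k,v in c.items()}); return c
def pts(c):
    f=200/np.tan(np.radians(c['fovy'])/2); v,u=np.mgrid[:400,:640]; z=c['z_map']
    P=np.stack([(u-c['cx'])/f*z,(v-c['cy'])/f*z,z],-1); T=np.array(c['extrinsics'])
    return P@T[:3,:3].T+T[:3,3]
E
python3 - <<'E'
from h import *
print(ctrl.get_obs())
for n in('scene','top'):
    c=cam(n); print(n,c['fovy'],c['cx'],c['cy'],np.round(c['extrinsics'],3).tolist())
    cv2.imwrite(f'pics/{n}0.png',c['img'][...,::-1])
E
```

```text
{'time_s': 0.0, 'q': array([ 1.09171144e+00,  1.81543353e-01,  1.60798780e+00,  8.35935545e-06,
        1.35379257e+00, -2.06335977e-01]), 'dq': array([-0.00010529, -0.00081995, -0.00060903, -0.00082552, -0.00038903,
        0.00128264]), 'joint_efforts': array([ 4.23356068e-04, -4.44883847e+01, -3.51329255e+01, -4.51945459e-05,
        9.32580500e-03, -4.76407266e-06]), 'eef_pos': array([0.15464279, 0.55326103, 0.23429261]), 'eef_rot': array([-2.94699234e-04,  1.35952977e-01,  9.90714913e-01, -8.13831343e-04]), 'wrist_force': array([ 0.78468682, -0.42601084,  0.04054819]), 'torque': array([0.03418914, 0.00442431, 0.06919802]), 'grasp_force': 0.0, 'opening': 0.9991789164385125}
scene 56.05740128648717 326.363644743067 204.41066000587657 [[0.632, 0.498, -0.594, 1.12], [0.775, -0.4, 0.49, -0.371], [0.007, -0.77, -0.638, 0.701], [0.0, 0.0, 0.0, 1.0]]
top 45.48431010390162 313.44554725814004 190.58639339270968 [[-0.095, -0.975, 0.201, 0.39], [-0.995, 0.093, -0.017, 0.051], [-0.002, -0.201, -0.979, 1.099], [0.0, 0.0, 0.0, 1.0]]
```

View pics/scene0.png

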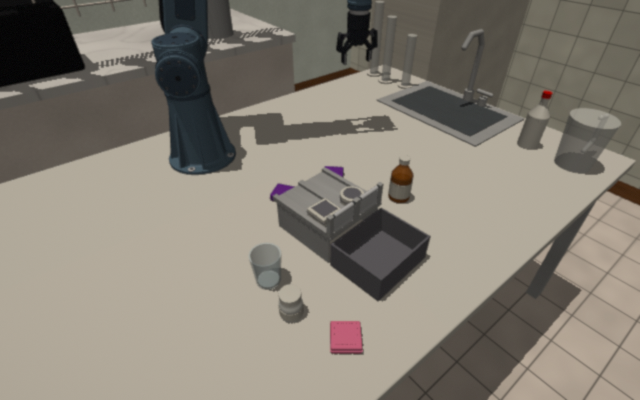

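View pics/top0.png

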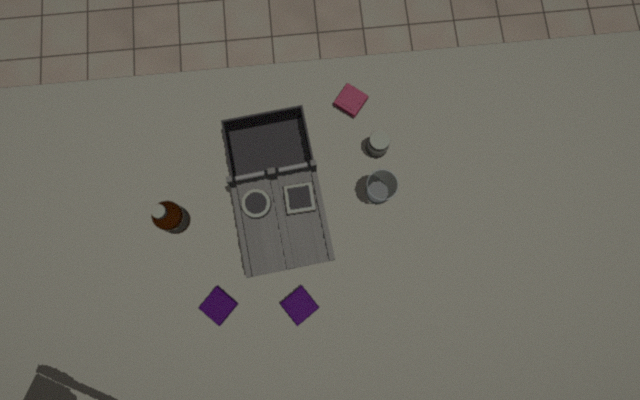

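The top view shows five flat items. Round white (256,203) is in the left lane, square white (300,198) is in the right lane, pink is at (350,100), and purple are at (218,305) and (299,305). Only the square white one on the shelf, in the right lane, fits the description. I'll confirm it in a crop and measure.

```bash
python3 - <<'E'
from h import *
c=np.load('top.npz'); im=c['img'][100:285,215:345,::-1]
cv2.imwrite('pics/crop1.png',cv2.resize(im,None,fx=3.2,fy=3.2,interpolation=cv2.INTER_CUBIC))
P=pts(c); z=P[...,2]
roi=np.zeros((400,640),bool); roi[100:285,215:345]=1
h,e=np.histogram(z[roi],bins=np.arange(-.01,.17,.005)); print([(round(a,3),b) for a,b in zip(e,h) if b>20])
m=roi&(z>.08)&(z<.106)
r=cv2.minAreaRect((P[m][:,:2]*1000).astype(np.float32)); print('shelf',r,np.round(cv2.boxPoints(r)))
for n,b in(('sq',(slice(178,220),slice(280,320))),('rd',(slice(182,222),slice(238,276)))):
    k=np.zeros_like(roi);k[b]=1;k&=(z>.107)&(z<.121)
    q=(P[k][:,:2]*1000).astype(np.float32); r=cv2.minAreaRect(q); print(n,k.sum(),r,np.median(z[k]),q.mean(0))
k=roi&(z>.135); r=cv2.minAreaRect((P[k][:,:2]*1000).astype(np.float32)); print('rod',k.sum(),r,np.round(cv2.boxPoints(r)))
for n,(u,v,w,zz) in dict(bottle=(170,216,25,.1),jar=(378,143,16,.04),beaker=(378,187,22,.04)).items():
    k=np.zeros_like(roi);k[v-w:v+w,u-w:u+w]=1;k&=z>.03; print(n,k.sum(),np.median(P[k],0),P[k].max(0),P[k].min(0))
E
```

```text
[(np.float64(-0.01), np.int64(208)), (np.float64(-0.005), np.int64(6291)), (np.float64(0.0), np.int64(5601)), (np.float64(0.005), np.int64(1237)), (np.float64(0.01), np.int64(91)), (np.float64(0.015), np.int64(90)), (np.float64(0.02), np.int64(120)), (np.float64(0.025), np.int64(87)), (np.float64(0.03), np.int64(72)), (np.float64(0.035), np.int64(72)), (np.float64(0.04), np.int64(88)), (np.float64(0.045), np.int64(71)), (np.float64(0.05), np.int64(96)), (np.float64(0.055), np.int64(68)), (np.float64(0.06), np.int64(91)), (np.float64(0.065), np.int64(75)), (np.float64(0.07), np.int64(344)), (np.float64(0.075), np.int64(145)), (np.float64(0.08), np.int64(47)), (np.float64(0.085), np.int64(3186)), (np.float64(0.09), np.int64(1669)), (np.float64(0.095), np.int64(1231)), (np.float64(0.1), np.int64(658)), (np.float64(0.105), np.int64(122)), (np.float64(0.11), np.int64(1192)), (np.float64(0.115), np.int64(367)), (np.float64(0.12), np.int64(55)), (np.float64(0.125), np.int64(35)), (np.float64(0.14), np.int64(66)), (np.float64(0.145), np.int64(359)), (np.float64(0.15), np.int64(76))]
shelf ((
[... 266 characters left out ...]
71931202881 [580.10706  65.41006]
rd 673 ((587.8953247070312, 158.19827270507812), (81.40254211425781, 61.61299133300781), 3.932088613510132) 0.11352086148498397 [577.5401  157.46503]
rod 625 ((530.2554321289062, 128.34568786621094), (183.8251190185547, 262.53955078125), 83.79550170898438) [[390.  51.]
 [651.  23.]
 [671. 206.]
 [410. 234.]]
bottle 913 [0.5676086  0.34244152 0.09633978] [0.6050168  0.38240236 1.0991405 ] [0.38982089 0.05115879 0.03029785]
jar 464 [ 0.69871706 -0.12281271  0.06803701] [0.72720957 0.05115879 1.0991405 ] [ 0.38982089 -0.14915937  0.03008715]
beaker 558 [ 0.60785556 -0.12369312  0.07433585] [0.63311856 0.05115879 1.0991405 ] [ 0.38982089 -0.15196055  0.03010251]
```

View pics/crop1.png

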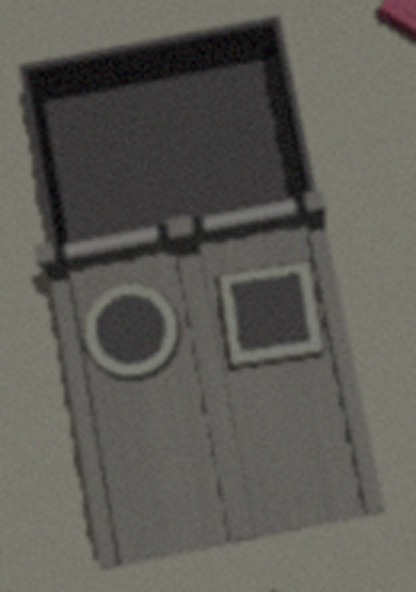

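The crop confirms it: the square white cassette is at crop (270,313), in the right lane, with the round one at (131,330) to its left. I'll tighten the chute frame and convert the targets into tool axes.

```bash
python3 - <<'E'
from h import *
for n in('top','scene'):
    c=np.load(n+'.npz'); P=pts(c)[c['z_map']>0]
    a=np.radians(6.2); R=np.array([[np.cos(a),np.sin(a)],[-np.sin(a),np.cos(a)]])
    P=P[(P[:,0]>.4)&(P[:,0]<.85)&(P[:,1]>-.05)&(P[:,1]<.27)&(P[:,2]<.3)]
    L=P[:,:2]@R.T*1000; z=P[:,2]*1000   # chute-aligned, world origin
    pc=lambda x:np.round(np.percentile(x,[1,5,50,95,99]),1)
    k=(z>136)&(z<156); print(n,'rod x',pc(L[k,0]),'y',pc(L[k,1]),k.sum())
    r=cv2.minAreaRect(L[k].astype(np.float32)); print(r)
    k=(z>84)&(z<104)&(L[:,0]<635); print('shelf x',pc(L[k,0]),'y',pc(L[k,1]))
    k=(z>108)&(z<120)&(L[:,0]<632); 
    for s,kk in(('sq',k&(L[:,1]<45)&(L[:,1]>-40)),('rd',k&(L[:,1]>52))): print(s,pc(L[kk,0]),pc(L[kk,1]),cv2.minAreaRect(L[kk].astype(np.float32)))
    k=(z>65)&(z<80)&(L[:,0]>660); print('bin x',pc(L[k,0]),'y',pc(L[k,1]))
E
```

```text
top rod x [637.7 638.3 642.9 648.9 649.8] y [-44.5 -38.8  48.5 135.1 140.7] 511
((644.0689697265625, 48.35619354248047), (13.575151443481445, 187.71038818359375), 0.04994889721274376)
shelf x [445.4 451.2 518.1 626.8 633.3] y [-43.9 -37.9  51.  135.  141. ]
sq [553.9 556.2 583.5 611.9 614.7] [-28.1 -25.5   2.4  29.9  32.7] ((584.7000122070312, 2.068634033203125), (61.91044998168945, 62.64942932128906), 86.7507095336914)
rd [562.  566.  590.9 616.3 620.2] [ 65.2  69.   93.9 118.8 123.2] ((591.5253295898438, 94.18506622314453), (60.34868621826172, 60.416343688964844), 45.409542083740234)
bin x [671.6 682.9 796.1 801.4 803. ] y [-46.  -45.2  52.3 140.7 141.7]
scene rod x [640.3 641.6 648.2 651.9 652.5] y [-45.4 -43.   42.  134.7 141.8] 375
((646.397705078125, 49.059329986572266), (189.6382598876953, 13.29345989227295), 89.54776763916016)
shelf x [446.4 451.7 509.4 603.1 626.1] y [-44.8 -43.8  41.1 134.6 143.1]
sq [556.1 559.7 586.5 611.9 614.4] [-28.5 -26.7  -1.4  29.6  33.2] ((585.6505737304688, 2.520597457885742), (63.43890380859375, 62.69253921508789), 88.09944915771484)
rd [564.4 568.6 592.  611.  614.1] [ 64.9  66.6  92.4 119.8 122.2] ((588.8406372070312, 94.80247497558594), (59.425750732421875, 52.839263916015625), 80.71925354003906)
bin x [661.6 671.4 769.6 803.5 804. ] y [-46.  -45.2  26.5 140.9 143.9]
```

Chute yaw is 6.2°. In chute coordinates the cassette centre is about (-60, -46) mm and its trailing side is about x = -91. The plan is to close the fingers partway for two-point contact, turn -21.8° about tool z, and enter behind the cassette.

{"op": "servo_tool", "data": {"series": "0.4 -0.02 -0.016 0 0 0 -2; 0.4 -0.05 -0.041 0 0 0 -5; 0.4 -0.08 -0.066 0 0 0 -8; 0.4 -0.11 -0.09 0 0 0 -11; 0.4 -0.14 -0.115 0 0 0 -14; 0.4 -0.17 -0.14 0 0 0 -17; 0.4 -0.2 -0.164 0 0 0 -20; 0.4 -0.23 -0.189 0 0 0 -21.8; 0.4 -0.26 -0.214 0 0 0 -21.8; 0.4 -0.29 -0.238 0 0 0 -21.8; 0.4 -0.32 -0.263 0 0 0 -21.8; 0.4 -0.34 -0.279 0 0 0 -21.8"}}

```text
time_s: 1.1
eef_pos: [0.4084, 0.1907, 0.2351]
eef_rot: [0.0, -0.053, 0.999, -0.0]
wrist_force: [0.5, -0.2, 0.1]
opening: 0.301
grasp_force: 0.0
```

{"op": "servo_tool", "data": {"series": "0.4 -0.015 -0.028 0 0 0 0; 0.4 -0.03 -0.056 0 0 0 0; 0.4 -0.047 -0.085 0 0 0 0; 0.4 -0.063 -0.114 0 0 0 0; 0.4 -0.075 -0.135 0.01 0 0 0; 0.4 -0.079 -0.143 0.03 0 0 0; 0.4 -0.079 -0.143 0.05 0 0 0; 0.4 -0.079 -0.143 0.07 0 0 0; 0.4 -0.079 -0.143 0.08 0 0 0; 0.4 -0.079 -0.143 0.08 0 0 0"}}

```text
time_s: 1.93
eef_pos: [0.4989, 0.0599, 0.1524]
eef_rot: [-0.003, -0.054, 0.999, 0.0]
wrist_force: [-0.7, 0.1, -0.6]
opening: 0.301
grasp_force: 0.0
```

```bash
python3 - <<'E'
from h import *
c=cam('scene'); cv2.imwrite('pics/scene1.png',cv2.resize(c['img'][100:300,210:450,::-1],None,fx=3,fy=3,interpolation=cv2.INTER_CUBIC))
o=ctrl.get_obs(); p=o['eef_pos'];a=np.radians(6.2)
print(o['time_s'],p,o['eef_rot'],'chute x,y mm',(p[0]*np.cos(a)+p[1]*np.sin(a))*1e3-645,(p[1]*np.cos(a)-p[0]*np.sin(a))*1e3-48.4)
E
```

```text
1.9833 [0.50007947 0.05999004 0.15414426] [-1.45602147e-03 -5.39124984e-02  9.98544574e-01  2.36437728e-04] chute x,y mm -141.3666264919292 -42.76910798514673
```

View pics/scene1.png

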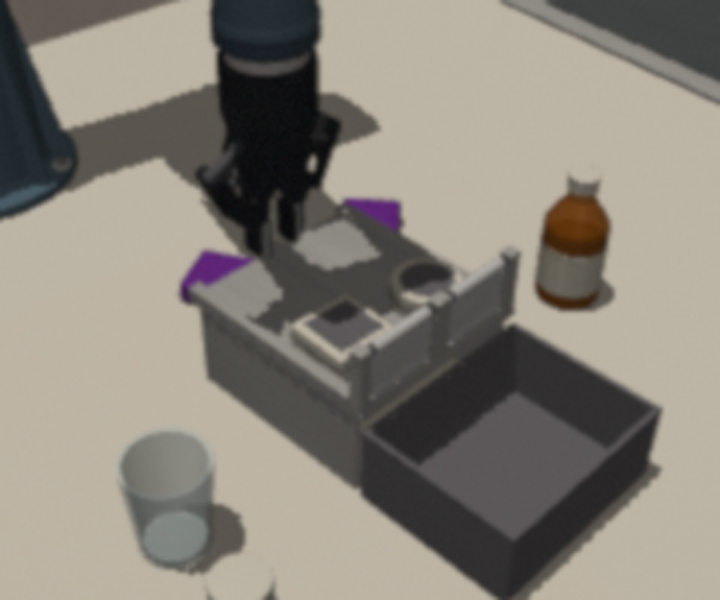

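The picture shows the fingers at crop (270,240), behind the cassette at (340,330) and above the right lane, with both flaps hanging shut. Next I'll descend.

{"op": "servo_tool", "data": {"series": "0.4 0 -0.002 0.01 0 0 0; 0.4 0 -0.002 0.02 0 0 0; 0.4 0 -0.002 0.028 0 0 0; 0.4 0 -0.002 0.033 0 0 0; 0.4 0 -0.002 0.033 0 0 0; 0.4 0 -0.002 0.033 0 0 0"}}

```text
time_s: 2.48
eef_pos: [0.5011, 0.0579, 0.1219]
eef_rot: [-0.0, -0.054, 0.999, 0.0]
wrist_force: [-0.4, 0.8, 0.2]
opening: 0.299
grasp_force: 0.0
```

{"op": "servo_tool", "data": {"series": "0.4 -0.008 0 0 0 0 0; 0.4 -0.016 0 0 0 0 0; 0.4 -0.022 0 0 0 0 0; 0.4 -0.026 0 0 0 0 0; 0.4 -0.03 0 0 0 0 0; 0.4 -0.034 0 0 0 0 0; 0.4 -0.038 0 0 0 0 0; 0.4 -0.042 0 0 0 0 0; 0.4 -0.046 0 0 0 0 0; 0.4 -0.05 0 0 0 0 0; 0.4 -0.054 0 0 0 0 0; 0.4 -0.058 0 0 0 0 0"}}

```text
time_s: 3.48
eef_pos: [0.5594, 0.0641, 0.1222]
eef_rot: [0.0, -0.054, 0.999, 0.0]
wrist_force: [0.1, 0.4, -0.5]
opening: 0.3
grasp_force: 0.0
```

```bash
python3 - <<'E'
from h import *
c=cam('scene'); cv2.imwrite('pics/scene2.png',cv2.resize(c['img'][140:290,240:440,::-1],None,fx=4,fy=4,interpolation=cv2.INTER_CUBIC))
o=ctrl.get_obs(); p=o['eef_pos'];a=np.radians(6.2)
print(o['time_s'],p,o['wrist_force'],'chute x,y mm',(p[0]*np.cos(a)+p[1]*np.sin(a))*1e3-645,(p[1]*np.cos(a)-p[0]*np.sin(a))*1e3-48.4)
P=pts(c)[c['z_map']>0]
R=np.array([[np.cos(a),np.sin(a)],[-np.sin(a),np.cos(a)]]); L=P[:,:2]@R.T*1000-[645,48.4]; z=P[:,2]*1000
k=(z>108)&(z<120)&(L[:,0]<-8)&(L[:,0]>-110)&(L[:,1]<-5)&(L[:,1]>-85); print(cv2.minAreaRect(L[k].astype(np.float32)),np.percentile(L[k],[2,98],0))
E
```

```text
3.5333 [0.56002963 0.06402041 0.12234696] [ 1.12622726 -0.54078413 -0.09732496] chute x,y mm -81.33184278197348 -45.23688903701475
((-59.84206008911133, -45.51825714111328), (62.305335998535156, 62.4620475769043), 0.05893732234835625) [[-87.01221321 -76.16671247]
 [-31.29075036 -16.2618081 ]]
```

View pics/scene2.png

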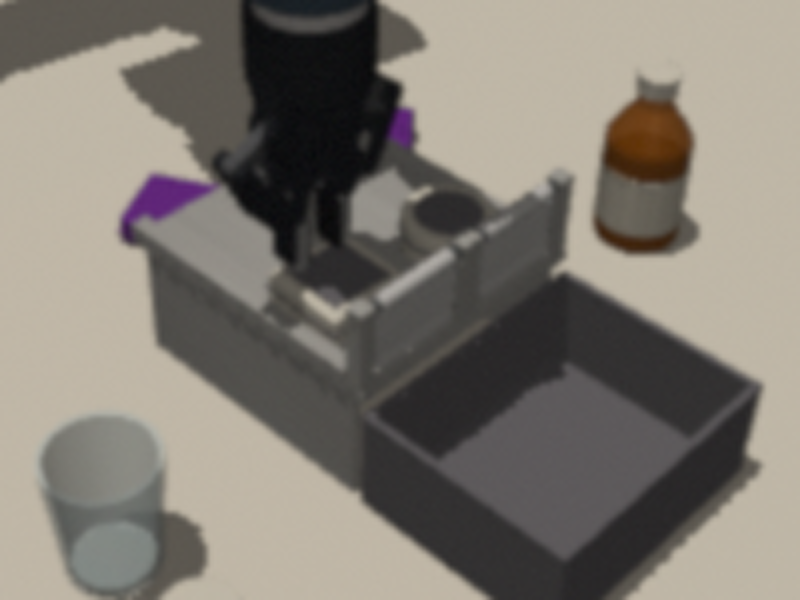

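```bash
python3 - <<'E'
from h import *
c=cam('scene'); o=ctrl.get_obs(); p=o['eef_pos'];a=np.radians(6.2); print(p,o['wrist_force'])
cv2.imwrite('pics/scene3.png',np.clip(cv2.resize(c['img'][180:240,280:360,::-1],None,fx=10,fy=10,interpolation=cv2.INTER_CUBIC)*2.2,0,255))
P=pts(c); R=np.array([[np.cos(a),np.sin(a)],[-np.sin(a),np.cos(a)]]); L=P[...,:2]@R.T*1000-[645,48.4]; z=P[...,2]*1000
for v in range(190,228,3): print(v,[f'{L[v,u,0]:.0f},{L[v,u,1]:.0f},{z[v,u]:.0f}' for u in range(304,342,4)])
E
```

```text
[0.55960674 0.06402156 0.1222612 ] [ 0.12868414 -0.40076233 -0.3081492 ]
190 ['-69,-99,194', '-69,-87,187', '-79,-65,170', '-70,-61,173', '-87,-32,147', '-72,-33,156', '-126,37,89', '-118,44,89', '-109,50,91', '-101,57,92']
193 ['-73,-96,181', '-67,-89,180', '-75,-69,166', '-68,-63,166', '-87,-32,138', '-75,-30,144', '-116,26,91', '-107,32,92', '-100,41,91', '-72,25,115']
196 ['-149,-29,92', '-68,-89,171', '-74,-71,158', '-69,-62,156', '-85,-34,131', '-73,-32,137', '-96,6,102', '-99,25,91', '-92,32,91', '-70,24,107']
199 ['-143,-35,90', '-87,-72,142', '-73,-71,150', '-70,-61,146', '-87,-32,120', '-73,-31,127', '-91,1,98', '-83,7,99', '-84,23,90', '-66,20,102']
202 ['-133,-44,90', '-86,-72,134', '-73,-72,141', '-70,-62,137', '-84,-35,113', '-76,-29,115', '-69,-22,115', '-74,-2,100', '-66,4,101', '-67,21,91']
205 ['-124,-52,90', '-116,-46,91', '-75,-71,130', '-71,-60,126', '-73,-45,116', '-68,-37,114', '-60,-31,116', '-54,-23,114', '-48,-15,113', '-51,2,102']
208 ['-116,-60,90', '-87,-72,114', '-80,-66,115', '-74,-58,114', '-66,-52,115', '-59,-46,116', '-53,-38,114', '-46,-32,115', '-3
[... 325 characters left out ...]
46']
217 ['-83,-90,99', '-76,-84,100', '-71,-75,97', '-56,-76,107', '-43,-75,114', '-37,-68,114', '-2,-90,150', '5,-85,151', '4,-72,142', '2,-55,131']
220 ['-81,-92,92', '-66,-92,101', '-59,-86,102', '-56,-76,98', '-42,-77,107', '-31,-74,112', '0,-93,144', '5,-85,142', '1,-67,128', '2,-55,121']
223 ['-84,-90,79', '-67,-92,91', '-53,-92,100', '-45,-86,101', '-42,-76,97', '-29,-76,106', '0,-93,135', '6,-86,134', '3,-69,122', '2,-54,111']
226 ['-83,-91,70', '-69,-90,79', '-53,-92,90', '-38,-93,101', '-32,-86,100', '-30,-75,94', '1,-94,127', '5,-85,124', '3,-69,112', '2,-54,102'][ WARN:0@0.437] global loadsave.cpp:1063 imwrite_ Unsupported depth image for selected encoder is fallbacked to CV_8U.
```

View pics/scene3.png

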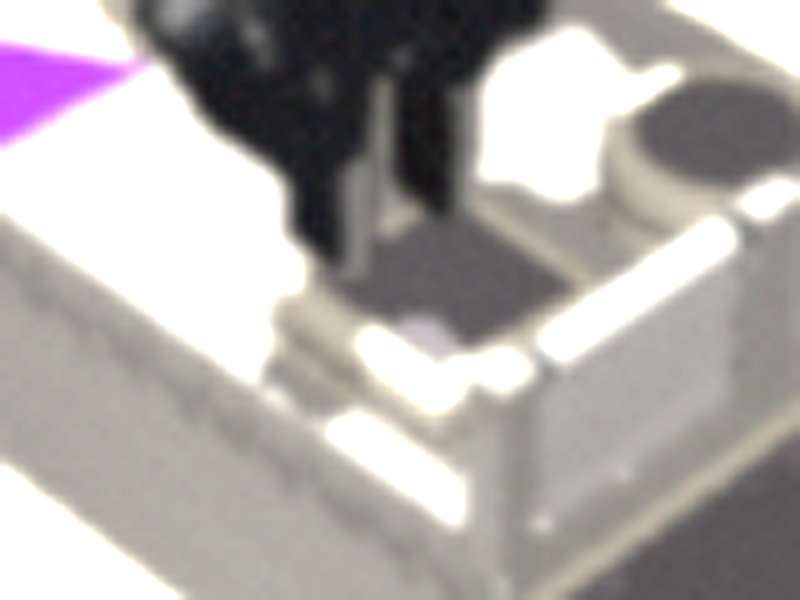

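The crop shows the fingertips (around 350,270) over the cassette's rear rim. Its side face still spans x = -87 to -29, so the cassette has not moved and the tips are higher than I assumed. I'll raise, retract, and measure the tip height from depth.

{"op": "servo_tool", "data": {"series": "0.4 0 0 -0.01 0 0 0; 0.4 0 0 -0.02 0 0 0; 0.4 0.02 0 -0.02 0 0 0; 0.4 0.04 0 -0.02 0 0 0; 0.4 0.055 0 -0.02 0 0 0; 0.4 0.06 0 -0.02 0 0 0; 0.4 0.06 0 -0.01 0 0 0; 0.4 0.06 0 0 0 0 0; 0.4 0.06 0 0 0 0 0; 0.4 0.06 0 0 0 0 0"}}

```text
time_s: 4.42
eef_pos: [0.4992, 0.0576, 0.1211]
eef_rot: [-0.001, -0.054, 0.999, 0.0]
wrist_force: [-0.5, -1.2, 1.0]
opening: 0.297
grasp_force: 0.0
```

```bash
cat > m.py <<'E'
from h import *
o=ctrl.get_obs(); p=o['eef_pos'];a=np.radians(6.2); R=np.array([[np.cos(a),np.sin(a)],[-np.sin(a),np.cos(a)]])
print(o['time_s'],p,o['wrist_force'],'TCP chute',R@p[:2]*1000-[645,48.4])
c=cam('scene'); P=pts(c); L=P[...,:2]@R.T*1000-[645,48.4]; z=P[...,2]*1000
t=R@p[:2]*1000-[645,48.4]
dark=(c['img'].max(2)<70)&(c['z_map']>0)
k=dark&(abs(L[...,0]-t[0])<20)&(abs(L[...,1]-t[1])<60)&(z>94)&(z<180)
for zz in range(90,180,8):
    q=L[k&(z>=zz)&(z<zz+8)]
    if len(q)>3: print(zz,len(q),'x',np.round(np.percentile(q[:,0],[5,95])),'y',np.round(np.percentile(q[:,1],[5,95])))
q=(z>110)&(z<119)&(L[...,0]<-5)&(L[...,0]>-110)&(L[...,1]<-5)&(L[...,1]>-85)&(L[...,0]>t[0]+22)
if q.sum()>20: print('sq',cv2.minAreaRect(L[q].astype(np.float32)),q.sum())
E
python3 m.py
```

```text
4.4167 [0.4991673  0.05762933 0.12110992] [-0.48860025 -1.18357644  0.96108575] TCP chute [-142.52842134  -45.01749643]
90 11 x [-148. -124.] y [-8. -4.]
98 20 x [-149. -125.] y [-82.   1.]
114 9 x [-150. -132.] y [-47. -28.]
122 28 x [-148. -130.] y [-69. -30.]
130 46 x [-149. -130.] y [-71. -28.]
138 39 x [-149. -130.] y [-72. -30.]
146 39 x [-148. -129.] y [-71. -28.]
154 40 x [-150. -129.] y [-72. -25.]
162 75 x [-150. -128.] y [-85. -10.]
170 90 x [-150. -128.] y [-92.   0.]
178 13 x [-149. -128.] y [-78.   5.]
sq ((-59.04233169555664, -45.290626525878906), (62.824466705322266, 62.01394271850586), 86.94568634033203) 411
```

{"op": "servo_tool", "data": {"series": "1 0 0 0 0 0 0; 1 0 0 0 0 0 0; 1 0 0 0 0 0 0; 1 0 0 0 0 0 0; 1 0 0 0 0 0 0; 1 0 0 0 0 0 0"}}

```text
time_s: 4.97
eef_pos: [0.4994, 0.0576, 0.1223]
eef_rot: [0.0, -0.054, 0.999, -0.0]
wrist_force: [0.1, -0.3, -0.3]
opening: 0.001
grasp_force: 0.0
```

```bash
sed -i 's/^dark=.*/dark=c["z_map"]>0/; s/(z>94)/(z>104)/' m.py; python3 m.py; python3 - <<'E'
from h import *
c=np.load('scene.npz'); cv2.imwrite('pics/scene4.png',np.clip(cv2.resize(c['img'][150:225,265:365,::-1],None,fx=8,fy=8,interpolation=cv2.INTER_CUBIC)*1.8,0,255).astype(np.uint8))
E
```

```text
4.9667 [0.49936878 0.05758142 0.1223014 ] [ 0.131903   -0.32327844 -0.27024988] TCP chute [-142.33329107  -45.08688031]
122 22 x [-142. -129.] y [-58. -35.]
130 26 x [-146. -130.] y [-60. -34.]
138 34 x [-147. -130.] y [-59. -38.]
146 23 x [-142. -129.] y [-59. -35.]
154 22 x [-135. -129.] y [-60. -37.]
162 50 x [-142. -128.] y [-71. -18.]
170 74 x [-148. -128.] y [-78. -14.]
178 16 x [-150. -128.] y [-83.  -9.]
sq ((-58.32420349121094, -45.575313568115234), (63.03268814086914, 61.314449310302734), 88.0035171508789) 404
```

View pics/scene4.png

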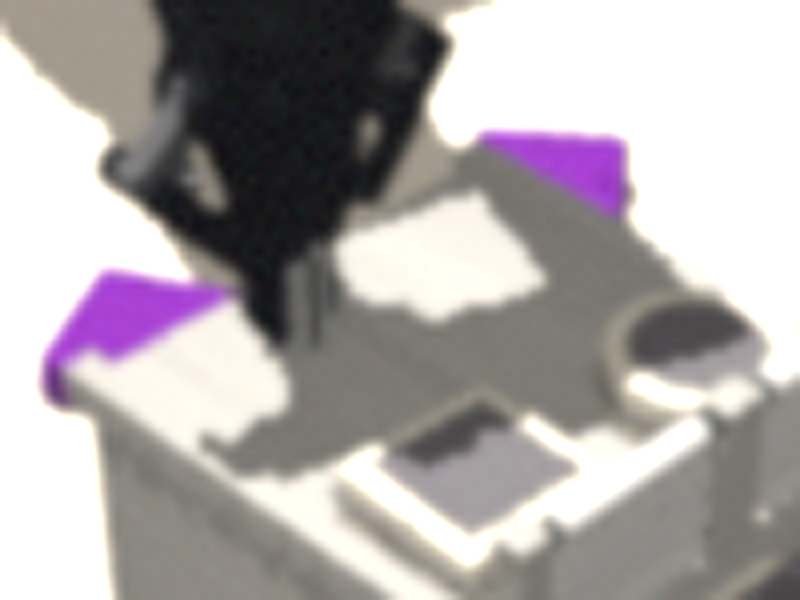

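```bash
python3 - <<'E'
from h import *
a=np.radians(6.2); R=np.array([[np.cos(a),np.sin(a)],[-np.sin(a),np.cos(a)]]); t=np.array([-142.3,-45.1])
for n in('scene','top'):
    c=cam(n); P=pts(c); L=P[...,:2]@R.T*1000-[645,48.4]-t; z=P[...,2]*1000
    k=(c['z_map']>0)&(abs(L[...,0])<70)&(abs(L[...,1])<80)&(z>104)
    for zz in range(104,260,8):
        q=L[k&(z>=zz)&(z<zz+8)]
        if len(q)>3: print(n,zz,len(q),'x',np.round(np.percentile(q[:,0],[3,97])),'y',np.round(np.percentile(q[:,1],[3,97])))
    if n=='scene':
        for v in range(182,200,1): print(v,[f'{L[v,u,0]:.0f},{L[v,u,1]:.0f},{z[v,u]:.0f}' for u in range(299,309,2)])
E
```

```text
scene 104 13 x [52. 68.] y [-31. -28.]
scene 112 113 x [52. 70.] y [-30.  72.]
scene 120 12 x [ 3. 13.] y [-10.   9.]
scene 128 29 x [-4. 13.] y [-14.  10.]
scene 136 32 x [-5. 12.] y [-14.  11.]
scene 144 26 x [-4. 13.] y [-15.  10.]
scene 152 25 x [ 6. 13.] y [-15.  11.]
scene 160 34 x [ 7. 16.] y [-22.  25.]
scene 168 77 x [-7. 15.] y [-34.  32.]
scene 176 61 x [-8. 14.] y [-40.  38.]
scene 184 91 x [-9. 19.] y [-47.  46.]
scene 192 79 x [ 2. 19.] y [-51.  50.]
scene 200 122 x [ 0. 19.] y [-60.  54.]
scene 208 130 x [-8. 21.] y [-62.  57.]
scene 216 113 x [-3. 22.] y [-49.  33.]
scene 224 89 x [-5. 20.] y [-42.  34.]
scene 232 47 x [-5. 13.] y [-40. -15.]
scene 240 30 x [-6. 37.] y [-38.  -7.]
scene 248 89 x [-9. 38.] y [-38.  16.]
scene 256 102 x [-10.  39.] y [-37.  15.]
182 ['13,-15,164', '14,-10,162', '12,-2,157', '13,4,154', '-49,66,90']
183 ['10,-13,158', '12,-9,158', '11,-1,153', '12,4,151', '-35,53,101']
184 ['9,-12,154', '10,-7,153', '13,-3,152', '13,3,149', '-31,50,101']
185 ['8,-12,150', '8,-6,148', '12,-3,148', '11,5,144', '-28,47,101']
186 ['7,-11,147', '9,-6,145', '1
[... 436 characters left out ...]
'-17,36,90']
193 ['-25,15,93', '8,-7,123', '13,-4,124', '-16,28,91', '-11,31,92']
194 ['-24,14,91', '8,-6,120', '-18,23,89', '-12,25,91', '-10,30,90']
195 ['-24,14,88', '-18,15,90', '-14,19,90', '-11,24,89', '-7,27,90']
196 ['-19,9,90', '-14,12,91', '-12,17,89', '-8,21,89', '-3,23,91']
197 ['-16,7,89', '-12,10,90', '-7,13,91', '-4,17,90', '-1,21,90']
198 ['-12,3,91', '-8,6,91', '-4,10,91', '-2,15,89', '2,18,90']
199 ['-10,1,89', '-5,4,90', '-0,7,91', '1,13,89', '7,14,92']
top 184 6 x [-12. -11.] y [35. 48.]
top 192 7 x [-12. -11.] y [37. 51.]
top 200 10 x [-12. -10.] y [40. 53.]
top 208 14 x [-12.  -8.] y [50. 59.]
top 248 11 x [-38. -27.] y [-22.  24.]
top 256 10 x [-37. -27.] y [-13.  24.]
```

The fingertips actually sit at about the reported TCP height: the tip measures z ≈ 121 mm with TCP at 122 mm. The body begins roughly 120 mm above the tips, so clearance is ample. I'll lower another 22 mm with the fingers slightly open, then advance.

{"op": "servo_tool", "data": {"series": "0.6 0 0 0.005 0 0 0; 0.6 0 0 0.01 0 0 0; 0.6 0 0 0.014 0 0 0; 0.6 0 0 0.018 0 0 0; 0.6 0 0 0.02 0 0 0; 0.6 0 0 0.022 0 0 0; 0.6 0 0 0.022 0 0 0; 0.6 0 0 0.022 0 0 0"}}

```text
time_s: 5.78
eef_pos: [0.4993, 0.0576, 0.1001]
eef_rot: [-0.0, -0.054, 0.999, -0.0]
wrist_force: [-0.1, -0.4, 1.0]
opening: 0.202
grasp_force: 0.0
```

```bash
sed -i 's/(z>104)/(z>93)/; s/range(90,180,8)/range(90,140,4)/; s/abs(L\[...,1\]-t\[1\])<60/abs(L[...,1]-t[1])<30/' m.py; python3 m.py
```

```text
5.7833 [0.49928777 0.0575693  0.10010979] [-0.0858516  -0.36044194  0.98009992] TCP chute [-142.41513142  -45.09017952]
90 5 x [-147. -126.] y [-56. -26.]
94 13 x [-149. -131.] y [-61. -34.]
98 29 x [-149. -130.] y [-62. -32.]
102 40 x [-149. -130.] y [-67. -25.]
106 41 x [-149. -130.] y [-67. -30.]
110 40 x [-149. -129.] y [-66. -31.]
114 44 x [-150. -130.] y [-67. -25.]
118 46 x [-151. -130.] y [-68. -32.]
122 41 x [-150. -129.] y [-67. -23.]
126 42 x [-147. -130.] y [-67. -32.]
130 34 x [-149. -129.] y [-67. -32.]
134 28 x [-147. -128.] y [-68. -27.]
138 44 x [-146. -128.] y [-68. -24.]
sq ((-59.04652404785156, -45.334407806396484), (64.26028442382812, 60.6580810546875), 86.88469696044922) 410
```

{"op": "servo_tool", "data": {"series": "0.6 -0.008 0 0 0 0 0; 0.6 -0.016 0 0 0 0 0; 0.6 -0.024 0 0 0 0 0; 0.6 -0.03 0 0 0 0 0; 0.6 -0.034 0 0 0 0 0; 0.6 -0.038 0 0 0 0 0; 0.6 -0.042 0 0 0 0 0; 0.6 -0.046 0 0 0 0 0; 0.6 -0.05 0 0 0 0 0; 0.6 -0.054 0 0 0 0 0; 0.6 -0.058 0 0 0 0 0; 0.6 -0.06 0 0 0 0 0"}}

```text
time_s: 6.83
eef_pos: [0.5595, 0.0641, 0.1002]
eef_rot: [0.0, -0.054, 0.999, 0.0]
wrist_force: [-1.1, 0.8, -0.3]
opening: 0.196
grasp_force: 0.5
```

```bash
python3 m.py | grep -E "TCP|sq"; python3 - <<'E'
from h import *
c=np.load('scene.npz'); cv2.imwrite('pics/scene5.png',np.clip(cv2.resize(c['img'][170:245,265:365,::-1],None,fx=8,fy=8,interpolation=cv2.INTER_CUBIC)*1.8,0,255).astype(np.uint8))
E
```

```text
6.8333 [0.55949191 0.06407265 0.10019195] [-1.11747546  0.79216457 -0.33206351] TCP chute [-81.86077784 -45.12687813]
sq ((-44.67514419555664, -43.20587921142578), (32.58838653564453, 63.96709442138672), 2.355308771133423) 218
```

View pics/scene5.png

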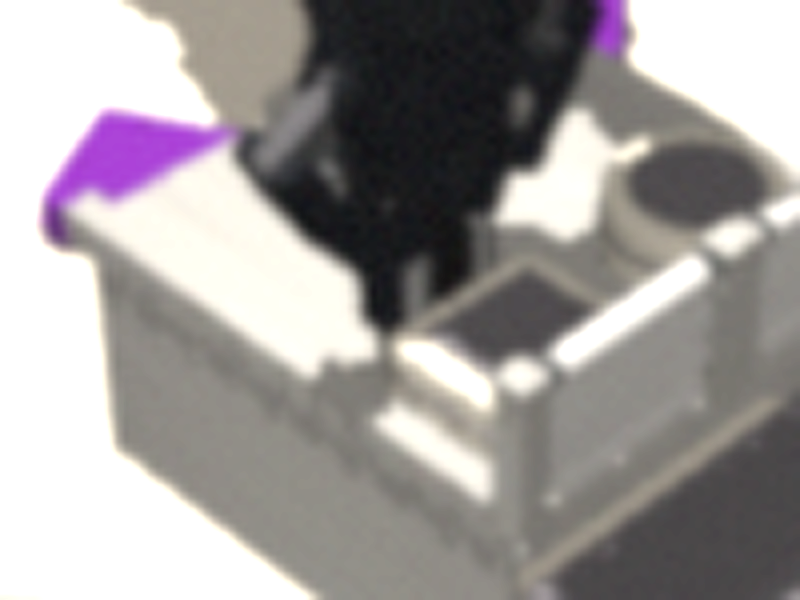

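The picture shows the fingers (around 400,320) behind the cassette's rear face, with the cassette slid forward in the lane (520,320) up to its flap. I'll keep pushing slowly.

{"op": "servo_tool", "data": {"series": "0.6 -0.004 0 0 0 0 0; 0.6 -0.008 0 0 0 0 0; 0.6 -0.012 0 0 0 0 0; 0.6 -0.016 0 0 0 0 0; 0.6 -0.02 0 0 0 0 0; 0.6 -0.024 0 0 0 0 0; 0.6 -0.028 0 0 0 0 0; 0.6 -0.032 0 0 0 0 0; 0.6 -0.036 0 0 0 0 0; 0.6 -0.038 0 0 0 0 0"}}

```text
time_s: 7.72
eef_pos: [0.5973, 0.0681, 0.1002]
eef_rot: [0.0, -0.054, 0.999, 0.0]
wrist_force: [-1.8, 0.2, -0.5]
opening: 0.197
grasp_force: 0.6
```

```bash
python3 m.py | grep -E "TCP"; python3 - <<'E'
from h import *
c=np.load('scene.npz'); cv2.imwrite('pics/scene6.png',np.clip(cv2.resize(c['img'][165:255,275:395,::-1],None,fx=6.6,fy=6.6,interpolation=cv2.INTER_CUBIC)*1.8,0,255).astype(np.uint8))
E
```

```text
7.7167 [0.59734792 0.06814444 0.10019849] [-1.83079155  0.22977977 -0.52228152] TCP chute [-43.78643901 -45.1673325 ]
```

View pics/scene6.png

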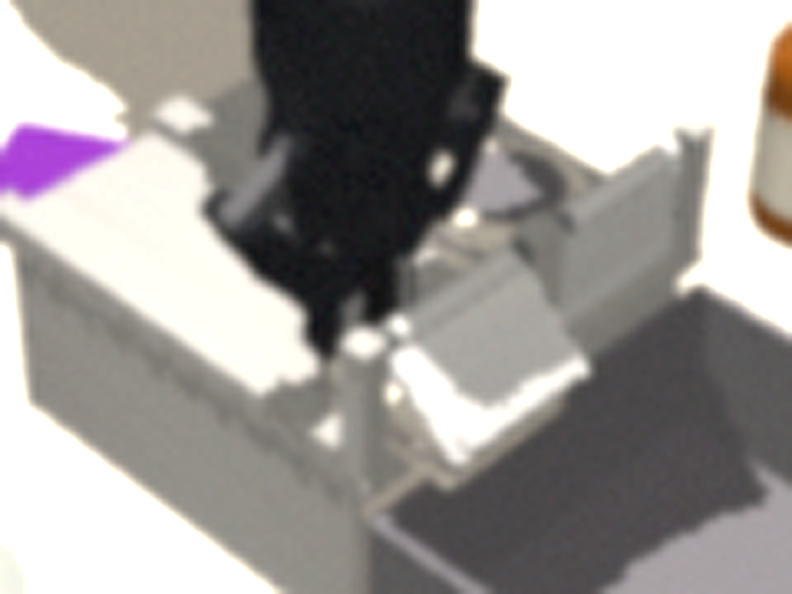

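The flap is open and resting on the cassette (490,310), which overhangs the bin. The other flap still hangs shut. I'll finish the push.

{"op": "servo_tool", "data": {"series": "0.6 -0.003 0 0 0 0 0; 0.6 -0.006 0 0 0 0 0; 0.6 -0.009 0 0 0 0 0; 0.6 -0.012 0 0 0 0 0; 0.6 -0.015 0 0 0 0 0; 0.6 -0.018 0 0 0 0 0; 0.6 -0.02 0 0 0 0 0; 0.6 -0.02 0 0 0 0 0; 0.6 -0.02 0 0 0 0 0; 0.6 -0.02 0 0 0 0 0; 0.6 -0.02 0 0 0 0 0; 0.6 -0.02 0 0 0 0 0"}}

```text
time_s: 8.77
eef_pos: [0.6166, 0.0703, 0.1002]
eef_rot: [0.0, -0.054, 0.999, 0.0]
wrist_force: [0.7, 0.2, 0.6]
opening: 0.2
grasp_force: 0.0
```

```bash
python3 m.py | grep -E "TCP"; python3 - <<'E'
from h import *
c=np.load('scene.npz'); cv2.imwrite('pics/scene7.png',np.clip(cv2.resize(c['img'][165:295,275:435,::-1],None,fx=4.5,fy=4.5,interpolation=cv2.INTER_CUBIC)*1.8,0,255).astype(np.uint8))
E
```

```text
8.7667 [0.61659415 0.07027743 0.10018443] [0.72578398 0.19260314 0.62765571] TCP chute [-24.42241205 -45.12539557]
```

View pics/scene7.png

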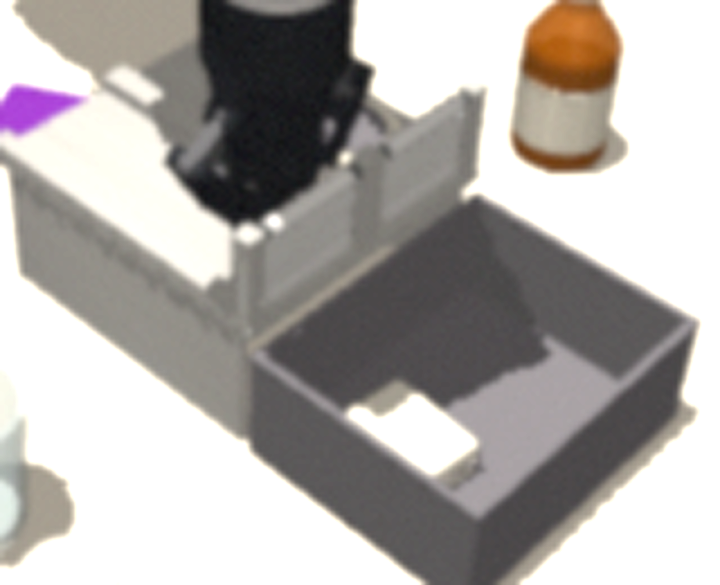

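The cassette lies in the bin at crop (415,435), and both flaps hang shut (310,240 and 430,180). Next I'll draw the fingers back and up.

{"op": "servo_tool", "data": {"series": "0.6 0.01 0 0 0 0 0; 0.6 0.025 0 0 0 0 0; 0.6 0.045 0 0 0 0 0; 0.6 0.065 0 0 0 0 0; 0.6 0.085 0 0 0 0 0; 0.6 0.105 0 -0.015 0 0 0; 0.6 0.115 0 -0.035 0 0 0; 0.6 0.12 0 -0.055 0 0 0; 0.6 0.12 0 -0.075 0 0 0; 0.6 0.12 0 -0.085 0 0 0; 0.6 0.12 0 -0.085 0 0 0; 0.6 0.12 0 -0.085 0 0 0"}}

```text
time_s: 9.82
eef_pos: [0.4976, 0.0573, 0.1852]
eef_rot: [0.001, -0.054, 0.999, -0.0]
wrist_force: [0.5, 0.8, 0.0]
opening: 0.2
grasp_force: 0.0
```

```bash
python3 - <<'E'
from h import *
o=ctrl.get_obs(); print(o['time_s'],o['eef_pos'],np.abs(o['dq']).max(),o['wrist_force'])
a=np.radians(6.2); R=np.array([[np.cos(a),np.sin(a)],[-np.sin(a),np.cos(a)]])
c=cam('scene'); P=pts(c); L=P[...,:2]@R.T*1000-[645,48.4]; z=P[...,2]*1000
for s in(-1,1):
    k=(z>100)&(z<135)&(abs(L[...,0])<60)&(abs(L[...,1]-s*45)<25)&(L[...,0]>-12); print('flap',s,k.sum(),np.percentile(L[k][:,0],[5,50,95]))
k=(z>108)&(z<120)&(L[...,0]<-12)&(L[...,0]>-110)&(L[...,1]>5)&(L[...,1]<85); print('round',cv2.minAreaRect(L[k].astype(np.float32)))
print(ctrl.hand_in())
E
```

```text
9.8167 [0.49763942 0.05734509 0.18524043] 0.02745029335838146 [0.50479488 0.79124942 0.03837703]
flap -1 177 [0.35585323 1.6523233  5.35102318]
flap 1 156 [0.67323612 2.06521917 6.00580684]
round ((-56.34027099609375, 47.525550842285156), (62.89436340332031, 52.3231201171875), 79.98188018798828)
the job is handed in; nothing more can be done
None
```

The square cassette is in the catch bin, both flaps measured as hanging shut, I saw no sign the round cassette or the glassware moved, the fingers are drawn back clear, and the job is handed in (no verdict was returned).

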